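Size a ball gauge in the bench caliper, then hold it down in the sprung ring

TASK

Slide the blue-tabbed jaw of the bench caliper shut so that the brass ball gauge is squeezed between both steel jaws and stays firmly nipped for a moment. Then lift the gauge out by its stem, seat it upright, round body down, in the orange sprung ring of the cradle, and press it down until the ring is flush with the blue collar around it, or lower. Finish while still holding it pressed down like that, and leave the other things on the bench where they are.

Things in the scene. Friction and masses are not known exactly. Their poses are not given: they have to be found in the camera images.
- gauge: Brass ball gauge, loose, 0.25 kg or so, like a small round flask standing upright: foot 30 mm across, a cone widening to 54 mm at 14 mm height, straight 54 mm belt from 14 to 30 mm height, rounded shoulder, then a plain stem 18 mm in diameter from 54 to 100 mm height. Origin: centre of the foot underside; z up the stem. It starts standing on the caliper bed, free between the open jaws. Seated in the cradle ring its foot lies about 9 mm below the ring's top.
- stem_top (a point): centre of the top end of the gauge's stem, 100 mm above its foot
- caliper: Bench caliper, bolted down: dark steel bed 76 mm wide, 250 mm long, its top 12 mm above the table. Origin on the table under the middle between the jaws; the bed runs along its y axis; x lies across. The anvil is at +y; the moving jaw comes from -y and closes towards +y.
- anvil: Steel anvil of the caliper, backed by a stiff spring (1.5 N to start, up to 3 mm of give, about 9 N at its stop): 60 mm wide, 18 mm thick, its top 34 mm above the table. Origin at the bottom middle of its measuring face, on the bed top (12 mm above the table), 45 mm in +y of the caliper's origin.
- jaw: Moving steel jaw, 60 mm wide, 20 mm thick, its top 34 mm above the table, carried on the sliding carriage. Origin at the bottom middle of its measuring face, on the bed top (12 mm above the table); axes as the caliper's.
- carriage (a joint): Slide of the caliper's carriage with jaw and tab, m: 0 fully open (faces 90 mm apart), grows up to 0.070 as the jaw moves towards the anvil. About 2 N of friction; it stays where it is left. Jaws meet the 54 mm belt of the gauge at about 0.036.
- tab_top (a point): Centre of the top of the carriage's blue tab, 64 mm above the table. The tab is upright, 14 mm thick across the slide (caliper x), 26 mm long along the slide (caliper y), 40 mm tall, free on all sides; its centre is 55 mm behind (-y of) the jaw's face. Pinch it across its 14 mm from above, or push it from behind.
- cradle: Cradle, bolted down: dark round foot 112 mm across, three pillars, and a fixed blue collar 108 mm across outside and 82 mm inside, its top 60 mm above the table. Origin on the table on its axis; upright.
- collar_top (a point): centre of the blue collar, level with its top, 60 mm above the table
- ring (a joint): Travel of the orange sprung ring inside the collar, m: 0 = up, its top 12 mm above the collar's top; 0.012 = flush; 0.016 = bottom stop. Grows as it is pressed. The spring takes about 5 N to start (it carries the gauge's weight without sinking), about 13 N at flush and 16 N at the stop.
- ring_top (a point): Centre of the orange sprung ring, level with its top, 72 mm above the table when up. The ring is 72 mm across outside, with a 45 mm hole, 12 mm thick; open below.
- v_block: steel V-block, 60 x 45 mm, 42 mm high; bystander
- setting_ring: steel setting ring, 60 mm across, 16 mm high; bystander
- solvent: amber bottle, 56 mm across, 120 mm high; bystander
- block_case: open wooden case of gauge blocks, 100 x 160 mm, 30 mm high; bystander
- driver: screwdriver lying flat, 180 mm long; bystander
- stepped_shaft: dark steel stepped shaft standing upright, 36 mm across, 80 mm high; bystander
- calculator: black pocket calculator, 120 x 75 mm, 13 mm high; bystander
There are look-alikes about, which are no part of the job. What is shaped like the cradle but purple or white is not meant. What is shaped like the gauge but green is not meant.

How it is judged:
On the way, in this order (a step that is already met when the one before it is completed fails the run):
1. the gauge is nipped between both caliper jaws, upright, with more than 3 N on each for 0.2 s (contact force between each of jaw, anvil and gauge above 3 N and angle between gauge's own z axis and vertical below 0.2 rad), for 0.2 s.
2. the gauge is lifted clear of the caliper in the fingers (z of gauge in the frame of caliper above 0.045 m and contact force between the fingers and gauge above 1 N and contact force between caliper and gauge below 0.1 N), for 0.1 s.
At the end, for the whole second after the job is handed in: Still held at the end: gauge at rest, upright (0.12 rad), centred (5 mm) in the ring, foot 4 to 14 mm below the ring top; ring pressed 9 mm or more (flush is 12 mm); cradle pushes back over 6 N, fingers bear on the gauge over 2 N (value of joint ring above 0.009 m and horizontal distance between gauge and ring_top below 0.005 m and angle between gauge's own z axis and vertical below 0.12 rad and z of gauge in the frame of ring_top between -0.014 and -0.004 m and contact force between cradle and gauge above 6 N and contact force between the fingers and gauge above 2 N and linear speed of gauge below 0.01 m/s); the arm keeps its last pose, push and grip.
It fails at once if a bystander is shifted by more than 30 mm (distance of any of v_block, setting_ring, solvent, block_case, driver, stepped_shaft, calculator from where it was at the start of the episode above 0.03 m).
It fails at once if the gauge is tipped over (angle between gauge's own z axis and vertical above 0.9 rad).
It also fails if it takes over 51 s, if anything falls off the work surface, if the arm or the gripper's body presses on something with over 40 N, if the wrist force passes 120 N, or if a joint passes its speed limit or range.

ROBOT

A 7-joint arm with a two-finger parallel gripper is mounted at the origin on the work surface. World frame = base frame: x ahead of the robot, y to its left, z up, the work surface at z = 0. Lengths are in m, angles in rad, forces in N, time in s.
With the tool pointing down it reaches from about 0.425 to 0.95 m from the base axis. Payload 4.7 kg.
Tool frame: the origin (TCP) lies on the mounting face of the last link; the fingertips stand 182 mm ahead of it and the grasp point (between the pads) lies 164 mm ahead of it; z points along the fingers, y is the line along which they close (so a half turn about z gives the same grasp; the last joint's range is limited). The gripper opens to 87 mm and grips with 3 to 60 N. Pads are 19 mm wide; open, the fingers measure 117 mm over their backs; the gripper's body (75 mm by 190 mm) begins 51 mm behind the grasp point.
Start: joints at [1.283, 0.469, -0.049, 1.532, 0.024, 1.141, -0.082], TCP at [0.173, -0.653, 0.405] pointing down, gripper open.
Joint ranges: [-2.59, 2.59], [-0.33, 1.99], [-1.39, 1.29], [0.1, 2.45], [-1.04, 4.18], [0.21, 1.99], [-2.66, 2.66]. Speed limits (rad/s): [2.57, 2.57, 3.14, 3.14, 3.14, 3.14, 3.14].

INTERFACE

Orientations are given as a unit quaternion [x, y, z, w].
In Python, from plant import r gives the robot as it stands. The module is installed in compiled form; this text tells all that it offers.
- The arm moves only by the shell command python3 -m pendant 'ROWS'. ROWS is a JSON object of lists of equal length, an entry for each row: "travel": the shift along the tool's x, y, z scaled (see below), a list of three; "rot": the turn, a rotation vector about the tool's x, y, z scaled (see below), a list of three; "jaw": the closure in counts, from 0 (fully open) to 255 (shut). A call has 1 to 12 rows; each row is the pose to reach, as a shift and turn from the pose commanded when the call began, along the tool's axes at that moment, turning the shorter way round; what a row does not reach only later rows make up. The controller multiplies each number of a shift by 20 cm and each number of a turn by 360 degrees. A row lasts 1/12 s, in which the tool goes at most 41.7 mm and 7.16 degrees, less where a joint would pass 70% of its speed; a pose out of reach is approached as far as the arm can. A call with a number of a shift or a turn outside -1 to 1 is refused whole. A call with a gripper value outside its range is refused whole. The fingers move at their own pace and stop on an object; the grip force is fixed at half the most. Time passes only in rows, so rows that repeat a pose let the fingers close. It gives the time, the measured TCP pose, the force, the opening and the grip force at its end, in the units of the state.
- r.state(): the state, without advancing time (a new reading comes with each control period).
- r.snapshot(name): name is "side" or "top"; returns a dict with "color" (384x512x3 uint8, red, green, blue), "depth" (384x512 float32, m along the optical axis (not along the pixel's ray), 0 where there is no reading), "camera_matrix" (3x3 intrinsics, pixels), "rvec" (rotation vector, rad) and "tvec" (3), from world to camera coordinates, as OpenCV has them. Camera axes: x right, y down, z forward; pixel columns grow to the right and rows downward; lengths in m; the calibration is good to about 2 mm. A picture is of the moment at which its call begins.
- r.hand_in(): hands the job in; it is judged then, once.
The state is a dict: "clock": time; "q": joint angles; "dq": joint speeds; "joint_efforts": joint torques, N m; "tool_pos": TCP position; "orientation": TCP orientation; "wrist_force": force on the tool from outside, world axes, zero at the start; "ft_torque": the same for the moment, N m; "finger_gap": finger opening in m; "finger_force": force on a finger pad.
Only numpy, scipy, OpenCV 4.12 (cv2) and the standard library are available. Lean on these libraries where they do the work, as an engineer would, in place of code of your own. Each camera call takes 0.05 s, during which the arm holds its last target. There are 200 camera calls.

## Working session

There is one attempt and no reset: what is moved stays moved. The work goes in short steps, Python scripts to look and compute and a shell command to move; the robot and the scene stay as the last step left them, time stands still between calls to the robot, and variables do not carry over. Pictures are saved under pics/ and viewed, at most 10 in all, crops included, and the job is handed in when it is done.

```bash
mkdir -p pics; cat > h.py <<'E'
import numpy as np, cv2
from plant import r
from scipy.spatial.transform import Rotation as R
def snap(n,f=None):
    s=r.snapshot(n); np.savez(f'{n}.npz',**s)
    if f: cv2.imwrite(f'pics/{f}.png',s['color'][:,:,::-1])
    return s
def load(n): return dict(np.load(f'{n}.npz'))
def ray(s,u,v):
    Rm=cv2.Rodrigues(s['rvec'])[0]; K=s['camera_matrix']
    d=Rm.T@np.linalg.inv(K)@np.array([u,v,1.]); o=-Rm.T@s['tvec'].ravel(); return o,d
def atz(s,u,v,z):
    o,d=ray(s,u,v); return o+d*(z-o[2])/d[2]
def dep(s,u,v):
    o,d=ray(s,u,v); return o+d*s['depth'][int(round(v)),int(round(u))]
def tri(s1,p1,s2,p2):
    o1,d1=ray(s1,*p1);o2,d2=ray(s2,*p2)
    t=np.linalg.lstsq(np.c_[d1,-d2],o2-o1,rcond=None)[0]
    a=o1+d1*t[0];b=o2+d2*t[1]; return (a+b)/2,np.linalg.norm(a-b)
def proj(s,p): return cv2.projectPoints(np.array(p,float).reshape(-1,3),s['rvec'],s['tvec'],s['camera_matrix'],None)[0].reshape(-1,2)
def rows(p,ang=None):
    "grasp point target p (world, m) -> travel numbers in tool axes, from measured pose"
    st=r.state(); Q=R.from_quat(st['orientation']); g=np.array(st['tool_pos'])+Q.apply([0,0,.164])
    return Q.inv().apply(np.array(p)-g)/.2
E
python3 - <<'E'
from h import *
np.set_printoptions(precision=4,suppress=True)
s=snap('side','side0');t=snap('top','top0')
for x in(s,t): print(ray(x,256,192),x['camera_matrix'][0])
st=r.state();print(st);print(R.from_quat(st['orientation']).as_matrix())
E
```

```text
(array([0.4269, 0.6822, 0.9427]), array([ 0.0791, -0.6412, -0.7633])) [438.636    0.     254.8132]
(array([ 0.4304, -0.05  ,  1.2244]), array([ 0.0919,  0.0144, -0.9958])) [394.5818   0.     250.7831]
{'clock': 0.1, 'q': array([ 1.2831,  0.4694, -0.0486,  1.5336,  0.0241,  1.141 , -0.0823]), 'dq': array([ 0.0014, -0.0001,  0.0001, -0.0043, -0.    ,  0.0014, -0.0015]), 'joint_efforts': array([  0.0004, -50.9167,  -0.0812, -23.683 ,  -0.0616,   0.0344,
         0.0001]), 'tool_pos': array([ 0.1727, -0.6523,  0.4038]), 'orientation': array([ 0.9916,  0.1291, -0.0002, -0.0009]), 'wrist_force': array([-1.0997, -0.0649, -0.3305]), 'ft_torque': array([ 0.0019,  0.0679, -0.0353]), 'finger_force': 0.0, 'finger_gap': 0.08688020260665477}
[[ 0.9667  0.256  -0.0005]
 [ 0.256  -0.9667  0.0017]
 [-0.0001 -0.0018 -1.    ]]
```

View pics/side0.png

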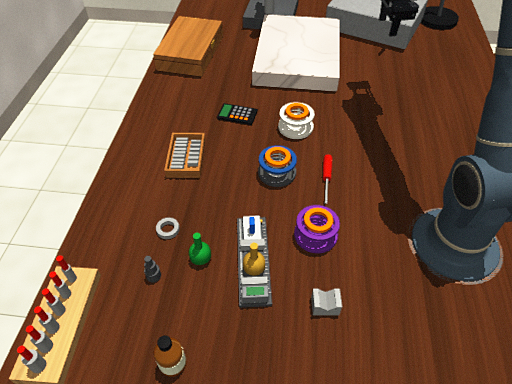

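View pics/top0.png

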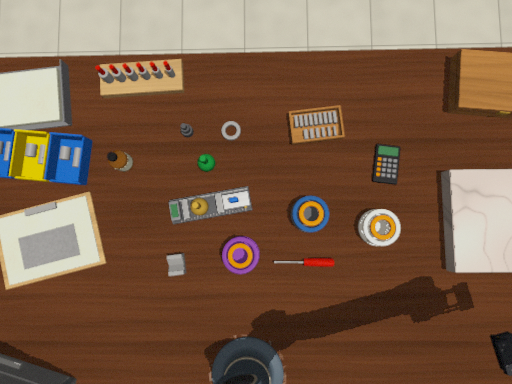

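Side view: caliper with the brass gauge at about (254,262), blue tab at (252,225), and blue-collared cradle at (277,163). Top view: gauge about (200,207), tab (233,200), cradle (310,214). Next I'll enlarge both.

```bash
python3 - <<'E'
from h import *
s=load('side')['color'][:,:,::-1];t=load('top')['color'][:,:,::-1]
a=cv2.resize(s[140:310,225:335],None,fx=3.5,fy=3.5,interpolation=cv2.INTER_CUBIC)
b=cv2.resize(t[180:250,160:350],None,fx=4,fy=4,interpolation=cv2.INTER_CUBIC)
cv2.imwrite('pics/sc.png',a);cv2.imwrite('pics/tc.png',b)
E
```

```text
(no output)
```

View pics/sc.png

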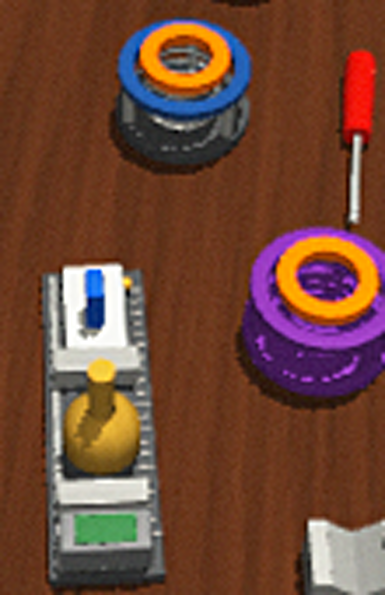

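View pics/tc.png

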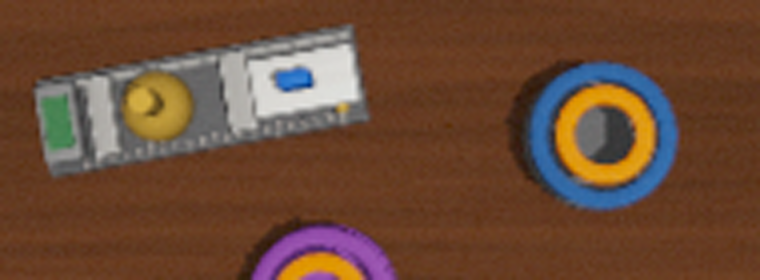

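The crops show the stem top at (101,371) side and (140,99) top. The tab top is at (95,275) / (293,78), and the ring centre at (184,57) / (606,134).

```bash
python3 - <<'E'
from h import *
np.set_printoptions(precision=4,suppress=True)
s=load('side');t=load('top')
S=lambda u,v:((u+.5)/3.5-.5+225,(v+.5)/3.5-.5+140)
T=lambda u,v:((u+.5)/4-.5+160,(v+.5)/4-.5+180)
for n,a,b,z in[('stem',(101,371),(140,99),.112),('tab',(95,275),(293,78),.064),('ring',(184,57),(606,134),.072),('collar',(184,68),(603,135),.06)]:
    p,e=tri(s,S(*a),t,T(*b)); print(n,p,e,'side@z',atz(s,*S(*a),z),'top@z',atz(t,*T(*b),z),'dep',dep(t,*T(*b)),dep(s,*S(*a)))
# orange ring mask centroid/ellipse in both
for nm,x,(u0,u1,v0,v1) in(('side',s,(255,300,140,190)),('top',t,(285,335,190,235))):
    hsv=cv2.cvtColor(x['color'],cv2.COLOR_RGB2HSV)
    for c,lo,hi,z in(('orange',(10,120,120),(25,255,255),.072),('blue',(100,100,60),(125,255,255),.06)):
        m=cv2.inRange(hsv,lo,hi);k=np.zeros_like(m);k[v0:v1,u0:u1]=1;m=m*k
        cs=max(cv2.findContours(m,cv2.RETR_EXTERNAL,cv2.CHAIN_APPROX_NONE)[0],key=cv2.contourArea)
        e=cv2.fitEllipse(cs);print(nm,c,e,atz(x,*e[0],z))
# caliper direction from bed's far long edge (top crop), z~.012
A=atz(t,*T(36,80),.012);B=atz(t,*T(352,27),.012);C=atz(t,*T(55,176),.012);D=atz(t,*T(368,119),.012)
for P,Q in((B,A),(D,C)): d=P-Q;print('edge',P,Q,np.linalg.norm(d),np.degrees(np.arctan2(-d[1],-d[0])))
print('centre',(A+B+C+D)/4)
E
```

```text
stem [0.4996 0.1407 0.1103] 0.0002929513247310583 side@z [0.4994 0.1418 0.112 ] top@z [0.4997 0.1404 0.112 ] dep [0.4997 0.1405 0.1117] [0.4994 0.1415 0.1116]
tab [0.517  0.0348 0.0699] 0.0007065067668223625 side@z [0.518  0.0304 0.064 ] top@z [0.5171 0.0353 0.064 ] dep [0.5173 0.0355 0.0614] [0.5183 0.0285 0.0613]
ring [ 0.4742 -0.1938  0.0658] 0.0010477216604642791 side@z [ 0.4743 -0.1876  0.072 ] top@z [ 0.4734 -0.193   0.072 ] dep [ 0.4755 -0.2001  0.015 ] [ 0.4784 -0.2614 -0.0019]
collar [ 0.4738 -0.193   0.054 ] 0.0008314045373015756 side@z [ 0.4739 -0.1871  0.06  ] top@z [ 0.4731 -0.1923  0.06  ] dep [ 0.4748 -0.1977  0.0158] [ 0.4765 -0.2351  0.0113]
side orange ((277.3369445800781, 156.6807098388672), (19.79763412475586, 24.740419387817383), 90.87113952636719) [ 0.4737 -0.1847  0.072 ]
side blue ((277.3187255859375, 158.75047302246094), (27.34944725036621, 34.4324951171875), 92.36417388916016) [ 0.4737 -0.1884  0.06  ]
top orange ((310.8866271972656, 213.2068328857422), (24.270980834960938, 24.47403335571289), 158.8373260498047) [ 0.4732 -0.1923  0.072 ]
top blue ((310.1463623046875, 213.46649169921875), (35.56447219848633, 36.26461410522461), 99.56002807617188) [ 0.4729 -0.1916  0.06  ]
edge [ 0.56   -0.0067  0.012 ] [0.5215 0.2386 0.012 ] 0.24833697077320166 98.94010831459295
edge [ 0.4888 -0.0185  0.012 ] [0.4472 0.223  0.012 ] 0.2450638116838993 99.78236189549517
centre [0.5044 0.1091 0.012 ]
```

```bash
cat >> h.py <<'E'
def plan(p,yaw,n=1,p0=None,verbose=True):
    "n equal calls to grasp point p with tool y axis at world yaw (deg), tool down; prints travel, rot"
    st=r.state(); Q=R.from_quat(st['orientation']); g=np.array(st['tool_pos'])+Q.apply([0,0,.164])
    y=np.radians(yaw); yv=np.array([np.cos(y),np.sin(y),0]); zv=np.array([0,0,-1.])
    T=R.from_matrix(np.c_[np.cross(yv,zv),yv,zv]); rv=(T*Q.inv()).as_rotvec()
    for k in range(n):
        Qa=R.from_rotvec(rv*k/n)*Q; Qb=R.from_rotvec(rv*(k+1)/n)*Q
        ta=g+(np.array(p)-g)*k/n-Qa.apply([0,0,.164]); tb=g+(np.array(p)-g)*(k+1)/n-Qb.apply([0,0,.164])
        print('travel',np.round(Qa.inv().apply(tb-ta)/.2,4).tolist(),'rot',np.round((Qa.inv()*Qb).as_rotvec()/2/np.pi,4).tolist())
    print('t',st['clock'],'grasp',g.round(4),'yaw',np.degrees(np.arctan2(*Q.as_matrix()[[1,0],1])).round(2),'F',np.round(st['wrist_force'],2),'gap',round(st['finger_gap'],4),'ff',round(st['finger_force'],2))
E
python3 -c "
from h import *
plan([.5171,.0345,.15],9.3,4)"
```

```text
travel [0.6361, -0.7195, 0.1135] rot [-0.0001, -0.0, -0.0587]
travel [0.8526, -0.4421, 0.113] rot [-0.0001, -0.0, -0.0587]
travel [0.9545, -0.1054, 0.1126] rot [-0.0001, -0.0, -0.0587]
travel [0.9283, 0.2454, 0.1124] rot [-0.0001, -0.0, -0.0587]
t 0.1 grasp [ 0.1726 -0.652   0.2398] yaw -75.17 F [-1.1  -0.06 -0.33] gap 0.0869 ff 0.0
```

```bash
python3 -m pendant '{"travel":[[0.636,-0.72,0.11],[0.636,-0.72,0.11],[0.636,-0.72,0.11],[0.636,-0.72,0.11],[0.636,-0.72,0.11],[0.636,-0.72,0.11]],"rot":[[0,0,-0.0587],[0,0,-0.0587],[0,0,-0.0587],[0,0,-0.0587],[0,0,-0.0587],[0,0,-0.0587]],"jaw":[0,0,0,0,0,0]}'
python3 -m pendant '{"travel":[[0.853,-0.442,0.11],[0.853,-0.442,0.11],[0.853,-0.442,0.11],[0.853,-0.442,0.11],[0.853,-0.442,0.11],[0.853,-0.442,0.11]],"rot":[[0,0,-0.0587],[0,0,-0.0587],[0,0,-0.0587],[0,0,-0.0587],[0,0,-0.0587],[0,0,-0.0587]],"jaw":[0,0,0,0,0,0]}'
python3 -c "
from h import *
plan([.5171,.0345,.15],9.3,2);print(r.state()['q'])"
```

```text
clock: 0.6
tool_pos: [0.2624, -0.475, 0.3819]
orientation: [0.95, 0.313, 0.001, -0.002]
wrist_force: [0.3, 0.3, -0.4]
finger_gap: 0.0871
finger_force: 0.0
clock: 1.1
tool_pos: [0.3474, -0.304, 0.3603]
orientation: [0.876, 0.482, 0.001, -0.001]
wrist_force: [-0.9, -0.4, -0.6]
finger_gap: 0.0871
finger_force: 0.0
travel [0.9417, -0.0943, 0.1179] rot [-0.0001, -0.0002, -0.0579]
travel [0.9137, 0.2464, 0.1166] rot [-0.0001, -0.0002, -0.0579]
t 1.1 grasp [ 0.3473 -0.3035  0.1963] yaw -32.38 F [-0.9  -0.35 -0.59] gap 0.0871 ff 0.0
[ 0.95896166  0.19516265 -0.37302402  2.05414108  0.08694184  0.90883572
 -0.02629193]
```

```bash
python3 -m pendant '{"travel":[[0.942,-0.094,0.11],[0.942,-0.094,0.11],[0.942,-0.094,0.11],[0.942,-0.094,0.11],[0.942,-0.094,0.11],[0.942,-0.094,0.11]],"rot":[[0,0,-0.058],[0,0,-0.058],[0,0,-0.058],[0,0,-0.058],[0,0,-0.058],[0,0,-0.058]],"jaw":[0,0,0,0,0,0]}'
python3 -m pendant '{"travel":[[0.914,0.246,0.11],[0.914,0.246,0.11],[0.914,0.246,0.11],[0.914,0.246,0.11],[0.914,0.246,0.11],[0.914,0.246,0.11]],"rot":[[0,0,-0.058],[0,0,-0.058],[0,0,-0.058],[0,0,-0.058],[0,0,-0.058],[0,0,-0.058]],"jaw":[0,0,0,0,0,0]}'
python3 -c "
from h import *
plan([.5171,.0345,.06],9.3,1);print(r.state()['q'])
s=snap('side');c=s['color'][180:320,200:340,::-1]
cv2.imwrite('pics/hover.png',cv2.resize(c,None,fx=4,fy=4,interpolation=cv2.INTER_CUBIC))"
```

```text
clock: 1.6
tool_pos: [0.4336, -0.1364, 0.3386]
orientation: [0.775, 0.632, 0.001, -0.0]
wrist_force: [0.2, 0.1, -0.4]
finger_gap: 0.087
finger_force: 0.0
clock: 2.1
tool_pos: [0.5197, 0.0319, 0.3166]
orientation: [0.648, 0.762, 0.002, -0.001]
wrist_force: [0.2, -0.1, 0.6]
finger_gap: 0.0871
finger_force: 0.0
travel [0.0133, -0.0117, 0.4628] rot [0.0003, -0.0006, -0.0002]
t 2.1 grasp [0.5199 0.0325 0.1526] yaw 9.21 F [ 0.2  -0.06  0.64] gap 0.0871 ff 0.0
[ 0.3769708   0.39371853 -0.64489475  1.96243201  0.29963642  0.87867152
 -0.26343404]
```

View pics/hover.png

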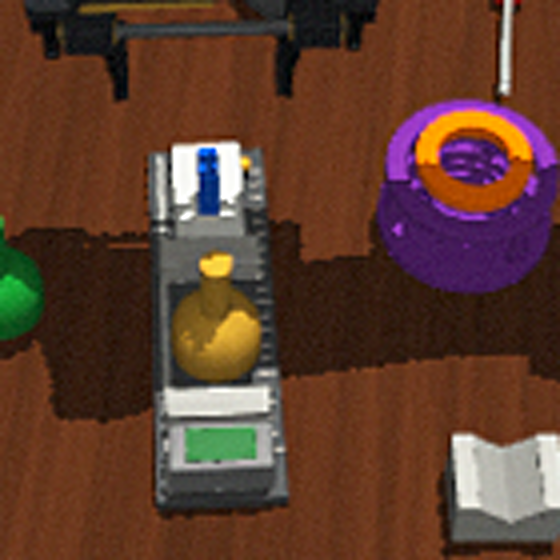

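The open fingers straddle the tab, with tips at (122,97) and (287,97) and the tab at x≈207. Descend and pinch.

```bash
python3 -m pendant '{"travel":[[0.013,-0.012,0.2],[0.013,-0.012,0.4],[0.013,-0.012,0.465],[0.013,-0.012,0.465],[0.013,-0.012,0.465],[0.013,-0.012,0.465],[0.013,-0.012,0.465],[0.013,-0.012,0.465],[0.013,-0.012,0.465],[0.013,-0.012,0.465]],"rot":[[0,0,0],[0,0,0],[0,0,0],[0,0,0],[0,0,0],[0,0,0],[0,0,0],[0,0,0],[0,0,0],[0,0,0]],"jaw":[0,0,0,0,255,255,255,255,255,255]}'
python3 -c "
from h import *
import numpy as np
st=r.state();plan([.5171-.162*.034,.0345+.987*.034,.06],9.3,1)"
```

```text
clock: 2.98
tool_pos: [0.5153, 0.03, 0.2245]
orientation: [0.651, 0.76, 0.0, 0.001]
wrist_force: [0.5, 0.0, 0.4]
finger_gap: 0.0547
finger_force: 0.0
travel [0.1909, 0.0109, 0.0025] rot [0.0002, 0.0001, -0.0013]
t 2.9833 grasp [0.5156 0.03   0.0605] yaw 8.84 F [0.45 0.02 0.36] gap 0.0547 ff 0.0
```

```bash
python3 -m pendant '{"travel":[[0,0,0],[0,0,0],[0,0,0],[0,0,0],[0,0,0],[0,0,0],[0,0,0],[0,0,0],[0,0,0],[0,0,0]],"rot":[[0,0,0],[0,0,0],[0,0,0],[0,0,0],[0,0,0],[0,0,0],[0,0,0],[0,0,0],[0,0,0],[0,0,0]],"jaw":[255,255,255,255,255,255,255,255,255,255]}'
python3 -c "
from h import *
plan([.5171-.162*.034,.0345+.987*.034,.06],9.3,1)"
```

```text
clock: 3.82
tool_pos: [0.5169, 0.0304, 0.2241]
orientation: [0.65, 0.76, 0.003, 0.002]
wrist_force: [6.2, 0.4, -4.5]
finger_gap: 0.0135
finger_force: 30.0
travel [0.1903, 0.0028, 0.0008] rot [0.0009, -0.0001, -0.0011]
t 3.8167 grasp [0.5179 0.0307 0.0601] yaw 8.91 F [ 6.2   0.45 -4.54] gap 0.0135 ff 30.01
```

```bash
python3 -m pendant '{"travel":[[0.04,0.005,0],[0.08,0.005,0],[0.12,0.005,0],[0.155,0.005,0],[0.16,0.005,0],[0.16,0.005,0]],"rot":[[0,0,0],[0,0,0],[0,0,0],[0,0,0],[0,0,0],[0,0,0]],"jaw":[255,255,255,255,255,255]}'
python3 -c "
from h import *
plan([.5171-.162*.034,.0345+.987*.034,.06],9.3,1)"
```

```text
clock: 4.32
tool_pos: [0.5119, 0.0631, 0.2241]
orientation: [0.65, 0.76, 0.002, 0.001]
wrist_force: [4.2, 0.3, -1.9]
finger_gap: 0.0137
finger_force: 30.0
travel [0.0248, 0.0024, 0.0005] rot [0.0005, -0.0001, -0.001]
t 4.3167 grasp [0.5124 0.0633 0.0601] yaw 8.95 F [ 4.24  0.33 -1.85] gap 0.0137 ff 29.98
```

```bash
python3 -m pendant '{"travel":[[0.01,0.002,0],[0.015,0.002,0],[0.02,0.002,0],[0.02,0.002,0]],"rot":[[0,0,0],[0,0,0],[0,0,0],[0,0,0]],"jaw":[255,255,255,255]}'
python3 -m pendant '{"travel":[[0.005,0,0],[0.005,0,0],[0.005,0,0]],"rot":[[0,0,0],[0,0,0],[0,0,0]],"jaw":[255,255,255]}'
```

```text
clock: 4.65
tool_pos: [0.5119, 0.0647, 0.2241]
orientation: [0.65, 0.76, -0.0, 0.002]
wrist_force: [5.4, -6.5, 0.7]
finger_gap: 0.0141
finger_force: 30.0
clock: 4.9
tool_pos: [0.5118, 0.0653, 0.2241]
orientation: [0.651, 0.759, -0.001, 0.002]
wrist_force: [4.9, -6.7, 0.2]
finger_gap: 0.0137
finger_force: 30.0
```

```bash
python3 -m pendant '{"travel":[[0.006,0,0],[0.008,0,0],[0.008,0,0],[0.008,0,0],[0.008,0,0],[0.008,0,0]],"rot":[[0,0,0],[0,0,0],[0,0,0],[0,0,0],[0,0,0],[0,0,0]],"jaw":[255,255,255,255,255,255]}'
python3 -c "
from h import *
s=snap('side');t=snap('top')
a=cv2.resize(s['color'][200:310,225:290,::-1],None,fx=5,fy=5,interpolation=cv2.INTER_CUBIC)
cv2.imwrite('pics/nip.png',a);plan([.5,.14,.1],9)"
```

```text
clock: 5.4
tool_pos: [0.5117, 0.0661, 0.2241]
orientation: [0.651, 0.759, -0.001, 0.002]
wrist_force: [5.8, -8.8, 1.5]
finger_gap: 0.0138
finger_force: 30.0
travel [0.3732, -0.0011, -0.2013] rot [0.0002, 0.0008, -0.0006]
t 5.5 grasp [0.5121 0.0653 0.0601] yaw 8.78 F [ 4.55 -9.1   0.88] gap 0.0136 ff 30.01
```

View pics/nip.png

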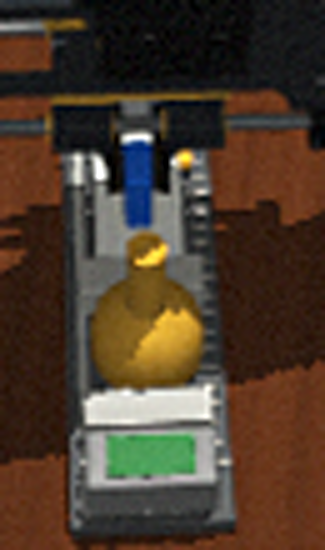

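The jaw is closed on the ball, which touches the anvil; the stem top is at crop (148,243). The push was about 7 N net. Release and rise.

```bash
python3 -m pendant '{"travel":[[0,0,0],[0,0,0],[0,0,0],[0,0,0],[0,0,0],[0,0,0],[0,0,-0.1],[0,0,-0.3],[0,0,-0.5],[0,0,-0.5]],"rot":[[0,0,0],[0,0,0],[0,0,0],[0,0,0],[0,0,0],[0,0,0],[0,0,0],[0,0,0],[0,0,0],[0,0,0]],"jaw":[0,0,0,0,0,0,0,0,0,0]}'
python3 - <<'E'
from h import *
s=snap('side');t=snap('top')
print(atz(s,148.5/5-.5+225,243.5/5-.5+200,.112))
np.set_printoptions(precision=4,suppress=True)
# brass stem-top via depth: points 0.105-0.116 near gauge
for x in(s,t):
    P=[]
    for v in range(384):
        for u in range(150,300):
            if x['depth'][v,u]>0:
                p=dep(x,u,v)
                if .105<p[2]<.118 and abs(p[0]-.498)<.03 and abs(p[1]-.143)<.03:P.append(p)
    P=np.array(P);print(len(P),P.mean(0) if len(P) else '',(P.min(0)+P.max(0))/2 if len(P) else '')
plan([.498,.143,.15],9)
E
```

```text
clock: 6.33
tool_pos: [0.5126, 0.0702, 0.3305]
orientation: [0.65, 0.76, 0.005, 0.004]
wrist_force: [0.7, 0.2, -0.2]
finger_gap: 0.0723
finger_force: 0.0
[0.49694993 0.14831586 0.112     ]
56 [0.4983 0.1505 0.1107] [0.4984 0.1501 0.1109]
0  
travel [0.3768, -0.0063, 0.0565] rot [0.0006, 0.0001, -0.0004]
t 6.4333 grasp [0.5114 0.0687 0.1614] yaw 8.85 F [ 0.21  0.23 -1.15] gap 0.0804 ff 0.0
```

```bash
python3 -c "
from h import *
plan([.4983,.1485,.1605],9)"
python3 -m pendant '{"travel":[[0.2,-0.002,0],[0.4,-0.002,0],[0.405,-0.002,0],[0.405,-0.002,0],[0.405,-0.002,0]],"rot":[[0,0,0],[0,0,0],[0,0,0],[0,0,0],[0,0,0]],"jaw":[60,60,60,60,60]}'
python3 -c "
from h import *
plan([.4983,.1485,.094],9)"
```

```text
travel [0.4037, -0.0004, 0.004] rot [0.0006, 0.0001, -0.0004]
t 6.4333 grasp [0.5114 0.0687 0.1614] yaw 8.85 F [ 0.21  0.23 -1.15] gap 0.0804 ff 0.0
clock: 6.85
tool_pos: [0.4972, 0.1481, 0.3224]
orientation: [0.65, 0.76, -0.001, -0.001]
wrist_force: [0.2, -0.8, 0.2]
finger_gap: 0.0683
finger_force: 0.0
travel [0.0014, 0.0067, 0.3218] rot [-0.0005, 0.0001, -0.0003]
t 6.85 grasp [0.4967 0.1479 0.1584] yaw 8.9 F [ 0.18 -0.75  0.19] gap 0.0683 ff 0.0
```

```bash
python3 -m pendant '{"travel":[[0.002,0.006,0.1],[0.002,0.006,0.2],[0.002,0.006,0.3],[0.002,0.006,0.32],[0.002,0.006,0.32],[0.002,0.006,0.32],[0.002,0.006,0.32],[0.002,0.006,0.32],[0.002,0.006,0.32],[0.002,0.006,0.32],[0.002,0.006,0.32],[0.002,0.006,0.32]],"rot":[[0,0,0],[0,0,0],[0,0,0],[0,0,0],[0,0,0],[0,0,0],[0,0,0],[0,0,0],[0,0,0],[0,0,0],[0,0,0],[0,0,0]],"jaw":[60,60,60,60,255,255,255,255,255,255,255,255]}'
python3 -m pendant '{"travel":[[0,0,0],[0,0,0],[0,0,0],[0,0,0],[0,0,0],[0,0,0]],"rot":[[0,0,0],[0,0,0],[0,0,0],[0,0,0],[0,0,0],[0,0,0]],"jaw":[255,255,255,255,255,255]}'
```

```text
clock: 7.85
tool_pos: [0.4988, 0.149, 0.26]
orientation: [0.65, 0.76, 0.0, 0.0]
wrist_force: [-0.4, 0.2, 1.1]
finger_gap: 0.0209
finger_force: 0.6
clock: 8.35
tool_pos: [0.4985, 0.149, 0.2598]
orientation: [0.65, 0.76, -0.0, -0.0]
wrist_force: [-2.8, -0.6, 4.5]
finger_gap: 0.0173
finger_force: 30.0
```

```bash
python3 -m pendant '{"travel":[[0,0,-0.04],[0,0,-0.1],[0,0,-0.2],[0,0,-0.3],[0,0,-0.4],[0,0,-0.5],[0,0,-0.6],[0,0,-0.6],[0,0,-0.6]],"rot":[[0,0,0],[0,0,0],[0,0,0],[0,0,0],[0,0,0],[0,0,0],[0,0,0],[0,0,0],[0,0,0]],"jaw":[255,255,255,255,255,255,255,255,255]}'
python3 -c "
from h import *
plan([.473,-.1915,.216],9,2);s=snap('side')
a=cv2.resize(s['color'][150:310,200:310,::-1],None,fx=3.6,fy=3.6,interpolation=cv2.INTER_CUBIC)
cv2.imwrite('pics/lift.png',a)"
```

```text
clock: 9.1
tool_pos: [0.4991, 0.1491, 0.381]
orientation: [0.651, 0.759, 0.001, 0.001]
wrist_force: [-0.7, -0.3, -3.4]
finger_gap: 0.0172
finger_force: 29.9
travel [-0.8314, -0.1952, 0.0019] rot [0.0003, 0.0, -0.0002]
travel [-0.8311, -0.1964, 0.0022] rot [0.0003, 0.0, -0.0002]
t 9.1 grasp [0.4997 0.1492 0.217 ] yaw 8.84 F [-0.66 -0.29 -3.37] gap 0.0172 ff 29.92
```

View pics/lift.png

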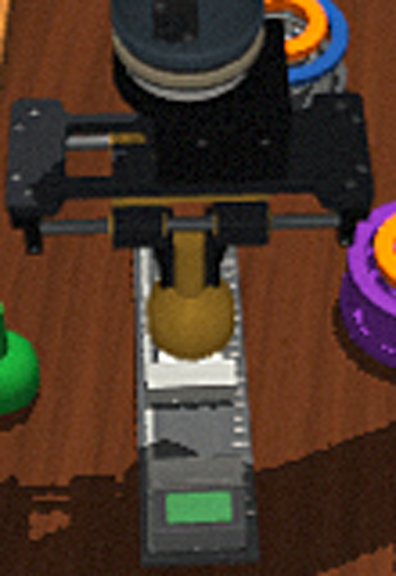

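The gauge is held upright, clear of the caliper (ball at crop (190,317)). Measure its offset in the hand by fitting the belt to the depth data.

```bash
cat > belt.py <<'E'
from h import *
from scipy.optimize import least_squares
def belt(g,s):
    "fit belt axis from side depth; g grasp point"
    v,u=np.mgrid[0:384,0:512]; K=s['camera_matrix'];Rm=cv2.Rodrigues(s['rvec'])[0]
    D=s['depth'];c=np.stack([(u-K[0,2])/K[0,0]*D,(v-K[1,2])/K[1,1]*D,D],-1)
    P=(c-s['tvec'].ravel())@Rm
    zb=g[2]-.084
    m=(D>0)&(abs(P[...,2]-zb-.022)<.006)&(np.hypot(P[...,0]-g[0],P[...,1]-g[1])<.04)
    Q=P[m];f=least_squares(lambda c:np.hypot(Q[:,0]-c[0],Q[:,1]-c[1])-.027,g[:2],loss='soft_l1',f_scale=.001)
    print('belt n',len(Q),'axis',f.x.round(4),'rms',np.sqrt(np.mean(f.fun**2)).round(4),'offset from grasp',(f.x-g[:2]).round(4))
E
python3 -c "
from belt import *
belt(np.array([.4997,.1492,.217]),load('side'))"
python3 -m pendant '{"travel":[[-0.2,-0.05,0],[-0.4,-0.1,0],[-0.6,-0.15,0],[-0.8,-0.195,0],[-0.83,-0.196,0],[-0.83,-0.196,0]],"rot":[[0,0,0],[0,0,0],[0,0,0],[0,0,0],[0,0,0],[0,0,0]],"jaw":[255,255,255,255,255,255]}'
python3 -m pendant '{"travel":[[-0.2,-0.05,0],[-0.4,-0.1,0],[-0.6,-0.15,0],[-0.8,-0.195,0],[-0.83,-0.196,0],[-0.83,-0.196,0],[-0.83,-0.196,0]],"rot":[[0,0,0],[0,0,0],[0,0,0],[0,0,0],[0,0,0],[0,0,0],[0,0,0]],"jaw":[255,255,255,255,255,255,255]}'
python3 -c "
from belt import *
plan([.473,-.1915,.16],9);s=snap('side');st=r.state()
print(r.state()['q'])
Q=R.from_quat(st['orientation']);belt(np.array(st['tool_pos'])+Q.apply([0,0,.164]),s)
t=snap('top')
a=cv2.resize(s['color'][95:215,225:335,::-1],None,fx=4,fy=4,interpolation=cv2.INTER_CUBIC)
cv2.imwrite('pics/over.png',a)"
```

```text
belt n 74 axis [0.5011 0.1487] rms 0.0006 offset from grasp [ 0.0014 -0.0005]
clock: 9.65
tool_pos: [0.4851, -0.025, 0.3781]
orientation: [0.653, 0.757, -0.001, -0.001]
wrist_force: [0.3, -0.3, -3.0]
finger_gap: 0.0171
finger_force: 30.0
clock: 10.23
tool_pos: [0.4727, -0.19, 0.3788]
orientation: [0.65, 0.76, 0.0, -0.001]
wrist_force: [0.6, 1.3, -1.9]
finger_gap: 0.0168
finger_force: 30.0
travel [-0.0084, 0.0007, 0.274] rot [-0.0001, -0.0003, -0.0003]
t 10.2333 grasp [ 0.4725 -0.1896  0.2148] yaw 8.91 F [ 0.55  1.32 -1.86] gap 0.0168 ff 29.98
[ 0.76976359  0.27577139 -0.56124137  1.92592371  0.17251056  0.98859927
  0.28757185]
belt n 65 axis [ 0.4739 -0.1889] rms 0.0012 offset from grasp [ 0.0012 -0.0002]
```

View pics/over.png

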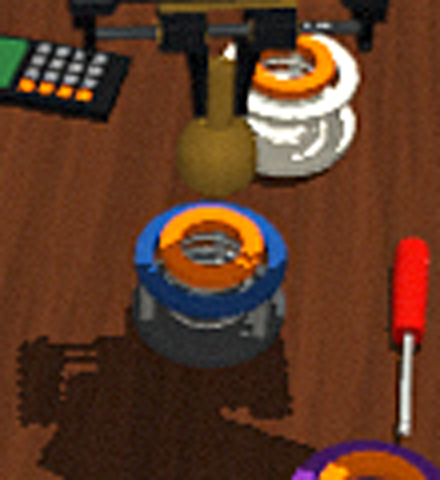

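The ball hangs above the ring, ball at crop (215,150) and ring at (212,247). Check the ring centre from side depth, in the same frame as the belt fit.

```bash
python3 - <<'E'
from h import *
s=load('side');v,u=np.mgrid[0:384,0:512]; K=s['camera_matrix'];Rm=cv2.Rodrigues(s['rvec'])[0]
D=s['depth'];c=np.stack([(u-K[0,2])/K[0,0]*D,(v-K[1,2])/K[1,1]*D,D],-1);P=(c-s['tvec'].ravel())@Rm
for lo,hi,rr in((.0685,.075,(.0225,.036)),(.0575,.0625,(.041,.054))):
    m=(D>0)&(P[...,2]>lo)&(P[...,2]<hi)&(np.hypot(P[...,0]-.473,P[...,1]+.19)<rr[1]+.012)
    Q=P[m]
    from scipy.optimize import minimize
    f=minimize(lambda c:(lambda h:np.sum(np.maximum(0,h-rr[1])+np.maximum(0,rr[0]-h)))(np.hypot(Q[:,0]-c[0],Q[:,1]-c[1])),[.473,-.19],method='Nelder-Mead')
    print(len(Q),f.x,f.fun,Q.mean(0))
E
```

```text
233 [ 0.4747327 -0.1902231] 0.017026126550603177 [ 0.47547512 -0.18907533  0.07121281]
275 [ 0.47435466 -0.19054415] 0.21068345834380306 [ 0.47538483 -0.18303377  0.05967708]
```

```bash
python3 -m pendant '{"travel":[[-0.009,0.002,0.08],[-0.009,0.002,0.16],[-0.009,0.002,0.22],[-0.009,0.002,0.27],[-0.009,0.002,0.3],[-0.009,0.002,0.31],[-0.009,0.002,0.31]],"rot":[[0,0,0],[0,0,0],[0,0,0],[0,0,0],[0,0,0],[0,0,0],[0,0,0]],"jaw":[255,255,255,255,255,255,255]}'
python3 -m pendant '{"travel":[[0,0,0.01],[0,0,0.02],[0,0,0.03],[0,0,0.04],[0,0,0.04]],"rot":[[0,0,0],[0,0,0],[0,0,0],[0,0,0],[0,0,0]],"jaw":[255,255,255,255,255]}'
python3 -c "
from belt import *
plan([.473,-.1915,.14],9)"
```

```text
clock: 10.92
tool_pos: [0.4732, -0.1925, 0.3175]
orientation: [0.65, 0.76, -0.0, -0.0]
wrist_force: [0.3, -0.9, -1.6]
finger_gap: 0.0172
finger_force: 30.0
clock: 11.33
tool_pos: [0.4734, -0.1926, 0.3102]
orientation: [0.65, 0.76, 0.0, 0.0]
wrist_force: [0.1, 2.0, 2.9]
finger_gap: 0.0175
finger_force: 30.0
travel [0.0057, -0.0013, 0.031] rot [0.0002, 0.0, -0.0004]
t 11.3333 grasp [ 0.4736 -0.1926  0.1462] yaw 8.86 F [0.07 1.97 2.9 ] gap 0.0175 ff 29.99
```

```bash
python3 -m pendant '{"travel":[[0.003,0,0.01],[0.003,0,0.02],[0.003,0,0.03],[0.003,0,0.04],[0.003,0,0.05],[0.003,0,0.06],[0.003,0,0.065],[0.003,0,0.065],[0.003,0,0.065]],"rot":[[0,0,0],[0,0,0],[0,0,0],[0,0,0],[0,0,0],[0,0,0],[0,0,0],[0,0,0],[0,0,0]],"jaw":[255,255,255,255,255,255,255,255,255]}'
cat > chk.py <<'E'
from belt import *
plan([.473,-.1915,.132],9);s=snap('side');st=r.state()
g=np.array(st['tool_pos'])+R.from_quat(st['orientation']).apply([0,0,.164]);belt(g,s)
v,u=np.mgrid[0:384,0:512]; K=s['camera_matrix'];Rm=cv2.Rodrigues(s['rvec'])[0]
D=s['depth'];c=np.stack([(u-K[0,2])/K[0,0]*D,(v-K[1,2])/K[1,1]*D,D],-1);P=(c-s['tvec'].ravel())@Rm
h=cv2.cvtColor(s['color'],cv2.COLOR_RGB2HSV);near=(D>0)&(np.hypot(P[...,0]-.474,P[...,1]+.19)<.056)
for n,lo,hi in(('orange',(10,150,150),(25,255,255)),('blue',(100,100,80),(125,255,255))):
    z=P[...,2][near&(cv2.inRange(h,lo,hi)>0)&(P[...,2]>.05)&(P[...,2]<.076)]; print(n,len(z),np.percentile(z,[50,80,95]).round(4) if len(z) else '')
cv2.imwrite('pics/press.png',cv2.resize(s['color'][110:200,230:330,::-1],None,fx=5,fy=5,interpolation=cv2.INTER_CUBIC))
E
python3 chk.py
```

```text
clock: 12.08
tool_pos: [0.4736, -0.1921, 0.298]
orientation: [0.65, 0.76, 0.0, 0.001]
wrist_force: [-2.2, 1.7, 11.0]
finger_gap: 0.0171
finger_force: 30.0
travel [0.0032, -0.0023, 0.0102] rot [0.0002, 0.0002, -0.0004]
t 12.0833 grasp [ 0.4738 -0.1922  0.134 ] yaw 8.86 F [-2.2   1.73 10.99] gap 0.0171 ff 30.0
belt n 55 axis [ 0.4753 -0.1922] rms 0.0013 offset from grasp [0.0015 0.    ]
orange 141 [0.0593 0.061  0.0623]
blue 279 [0.0592 0.0607 0.0625]
```

View pics/press.png

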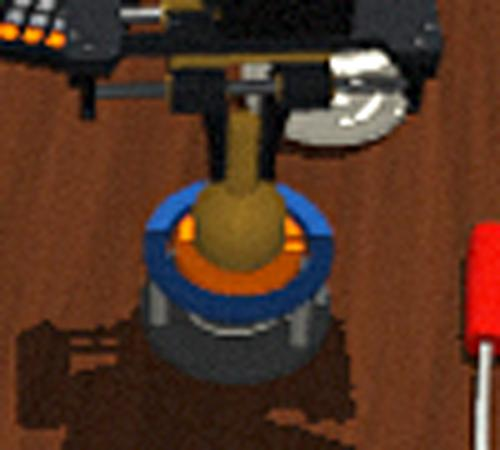

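The ball is seated upright in the orange ring, which sits about level with the collar. I'll press slightly further and settle.

```bash
python3 -m pendant '{"travel":[[0.002,-0.002,0.004],[0.002,-0.002,0.008],[0.002,-0.002,0.008],[0.002,-0.002,0.008],[0.002,-0.002,0.008],[0.002,-0.002,0.008],[0.002,-0.002,0.008],[0.002,-0.002,0.008]],"rot":[[0,0,0],[0,0,0],[0,0,0],[0,0,0],[0,0,0],[0,0,0],[0,0,0],[0,0,0]],"jaw":[255,255,255,255,255,255,255,255]}'
python3 chk.py
```

```text
clock: 12.8
tool_pos: [0.4733, -0.1919, 0.2968]
orientation: [0.65, 0.76, 0.0, 0.001]
wrist_force: [-2.4, 0.5, 12.2]
finger_gap: 0.0173
finger_force: 30.0
travel [0.0021, -0.0013, 0.0039] rot [0.0003, 0.0003, -0.0004]
t 12.8 grasp [ 0.4737 -0.1921  0.1328] yaw 8.85 F [-2.37  0.48 12.24] gap 0.0173 ff 30.0
belt n 54 axis [ 0.475  -0.1918] rms 0.0014 offset from grasp [0.0013 0.0003]
orange 140 [0.0582 0.0599 0.0614]
blue 267 [0.0593 0.0606 0.0621]
```

Spring force is 12.2 + 2.5 ≈ 14.7 N, so the ring is past flush. It sits about 1 mm below the collar, steady and centred.

```bash
python3 -c "
from plant import r
print(r.hand_in())"
```

```text
the job is handed in; nothing more can be done
None
```

I nipped the gauge in the caliper, lifted it out and seated it upright in the orange ring. It was held pressed about 1 mm below flush when I handed in at about 12.8 s; the hand-in returned no verdict.

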